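# Shut the kiln relay box hatch and lock its quarter-turn cam

## Robot

A 6-joint arm with a two-finger parallel gripper is mounted at the origin on the work surface. World frame = base frame: x ahead of the robot, y to its left, z up, the work surface at z = 0. Lengths are in m, angles in rad, forces in N, time in s.
With the tool pointing down it reaches from about 0.4 to 0.825 m from the base axis. Payload 7 kg.
Tool frame: the origin (TCP) lies between the finger pads; the fingertips stand 11 mm ahead of it and the grasp point (between the pads) lies 8 mm behind it; x points along the fingers, z is the direction in which the jaws open and shut, and the axes are right-handed (so a half turn about x gives the same grasp; the last joint's range is limited). The gripper opens to 88 mm and grips with 3 to 60 N. Pads are 19 mm wide; open, the fingers measure 130 mm over their backs; the gripper's body (78 mm by 193 mm) begins 47 mm behind the grasp point.
Start: joints at [1.572, 0.359, 0.012, 0, -1.224, -0.288], TCP at [0.191, 0.647, 0.215] pointing down, gripper open.
Joint ranges: [-3.07, 3.07], [-1.43, 2.12], [-1.02, 1.25], [-3.03, 1.67], [-3.05, -0], [-3.03, 3.03]. Speed limits (rad/s): [2.39, 2.39, 3.01, 3.14, 3.14, 3.14].

## Interface

Orientations are given as [roll, pitch, yaw] about the fixed x, y, z axes, in that order (R = Rz(yaw) Ry(pitch) Rx(roll)).
In Python, from station import arm gives the robot as it stands.
- The arm moves only by the tool jog_arm, never from a script. Its argument "motion" is a list of rows, each an object of numbers: "dx", "dy", "dz": the shift along the tool's x, y, z in m; "twist": the turn about the tool's x in degrees. In form: [{"dx": .., "dy": .., "dz": .., "twist": ..}, ...]. A call has 1 to 20 rows; each row is the pose to reach, as a shift and turn from the pose commanded when the call began, along the tool's axes at that moment; what a row does not reach only later rows make up. A row lasts 1/12 s, in which the tool goes at most 41.7 mm and 7.16 degrees, less where a joint would pass 70% of its speed; a pose out of reach is approached as far as the arm can. A call with a gripper value outside its range is refused whole. "gripper" is the finger opening in m, from 0 to 0.0876, set as the call begins (left out, the last holds). The fingers move at their own pace and stop on an object; "newtons" is the grip in N (left out, the last holds). Time passes only in rows, so rows that repeat a pose let the fingers close. It gives the time, the measured TCP pose, the force and the opening at its end, in the units of the state.
- arm.get_state(): the state, without advancing time (a new reading comes with each control period).
- arm.grab_frame(name): name is "scene" or "top" or "wrist"; returns the picture (480x640x3 uint8, red, green, blue); there is no depth.
- arm.camera_model(name): a dict with "camera_matrix" (3x3 intrinsics, pixels), "eye" and "attitude" of the camera in the world. Camera axes: x right, y down, z forward; pixel columns grow to the right and rows downward; lengths in m; the calibration is good to about 2 mm. The wrist camera is an equidistant fisheye: a pixel r from the principal point sees the ray r / f radians off the axis. A picture is of the moment at which its call begins: read the wrist's pose just before it. camera_model takes no time and is no camera call; for the wrist camera it gives the pose at the moment of the call.
- arm.job_done(): hands the job in, once; it reports no verdict.
The state is a dict: "t": time; "q": joint angles; "qd": joint speeds; "joint_efforts": joint torques, N m; "eef_pos": TCP position; "ee_rot": TCP orientation; "force": force on the tool from outside, world axes, zero at the start; "moment": the same for the moment, N m; "width": finger opening in m.
Only numpy, scipy, OpenCV 4.12 (cv2) and the standard library are available. Lean on these libraries where they do the work, as an engineer would, in place of code of your own. Each camera call takes 0.05 s, during which the arm holds its last target.

## Task

The metal access hatch on top of the blue kiln relay box stands ajar: push it down fully shut with the fingertips, and only then set a fingertip in the slot of its round brass cam fastener and turn it clockwise (seen from above) to its stop, about a quarter turn, so that the slot lines up with the two green marks and the hatch is locked. Use touch alone: do not grasp or pick up anything, do not swing the hatch further open, leave the other things on the slate where they are, and finish with the hand clear.

Things in the scene. Friction and masses are not known exactly. Their poses are not given: they have to be found in the camera images.
- relay_box: Blue steel relay box, fixed to the slate, 220 x 220 mm, 90 mm high, with a 190 mm square opening on top. Origin: centre of its underside; x points to the hinge side, away from the robot; z up. The hinge line runs along the box's y at x = +93, z = 90 mm. The shut hatch spans x = -93 to +93 mm, y = -93 to +93 mm, its top flush with the rim at z = 90 mm; the fastener's axis is then at x = -15, y = 0.
- hatch (a joint): Opening angle of the aluminium hatch (186 x 186 x 6 mm), rad: 0 = shut (hard stop), growing as the free edge, on the robot's side, swings up; starts at 0.3 to 0.55. Stiff friction hinge: it stays where left; 2 to 6 N down near the free edge moves it. A cam tongue below the fastener blocks shutting if the fastener was turned first; turned after shutting, it locks the hatch (2 mm play).
- hatch_edge (a point): Point on the top face of the hatch, mid-way along its free edge and 8 mm in from that edge (178 mm from the hinge line); its axes are the hatch's: z is the normal of the top face.
- slot (a point): Centre of the round brass cam fastener, on its axis, at its top face (0.5 mm proud of the hatch), 108 mm from the hinge line. It is 90 mm across, in a close hole in the hatch, and turns about the hatch's normal (z of this point). A straight slot, 30 mm wide, 14 mm deep, with a flat black floor, runs through the axis right across it along this point's x, open at both ends up to the rim of the hole.
- dial (a joint): Angle of the fastener, rad, growing clockwise seen from above. 0 = open (slot along the box's y, at the red marks on the hatch), 1.571 = locked at a hard stop (slot along the box's x, at the green marks). Starts between 0 and 0.35. Turning takes about 0.15 N m (7 N at 22 mm from the axis); it stays where it is left.
- jar: Clear glass jam jar of aqua cullet, 70 mm across, 105 mm high, bystander; origin under its centre.
- bead_cup: Small dented aluminium bead cup, 66 mm across, 57 mm high, bystander; origin under its centre.
- shaping_block: Cast iron shaping block, 80 x 60 x 38 mm, bystander; origin under its centre.
- kiln_shelf_fragment: Cream ceramic kiln shelf fragment, about 115 x 75 x 13 mm, bystander; origin at the underside.
- pick: Stainless pick lying flat, 157 mm long along its x, 8 mm high, bystander; origin about its middle, underside.
- paddle: Graphite paddle with wooden handle lying flat, 165 mm long along its x, 45 mm wide, 12 mm high, bystander; origin about its middle, underside.

How it is judged:
By the outcome, as a careful person would: the job done as asked, in the order asked, and still so for the second after the job is handed in, with the robot touching nothing.
It also fails if it takes over 51 s, if anything falls off the work surface, if the arm or the gripper's body presses on something with over 40 N, if the wrist force passes 120 N, or if a joint passes its speed limit or range.

## Working session

There is one attempt and no reset: what is moved stays moved. The work goes in short steps, Python scripts to look and compute and a tool call to move; the robot and the scene stay as the last step left them, time stands still between calls to the robot, and variables do not carry over. Pictures are saved under pics/ and viewed, and the job is handed in when it is done.

Besides the shell and the picture viewer there is one more tool, called after ">>>" as name([rows], argument=value, ...), one row to a line, values as JSON. jog_arm: Moves the arm, as the interface text tells. Its arguments: {"type":"object","properties":{"motion":{"type":"array"},"gripper":{"type":"number"},"newtons":{"type":"number"}},"required":["motion"]}

```bash
ls; mkdir -p pics; python3 - <<'E'
from station import arm
import cv2
s=arm.get_state(); print(s)
for n in("scene","top","wrist"):
    print(n,arm.camera_model(n)); cv2.imwrite(f"pics/{n}0.png",arm.grab_frame(n)[:,:,::-1])
E
```

```text
pics
{'t': 0.0, 'q': array([ 1.57206887e+00,  3.59400262e-01,  1.10674822e-02, -3.57159020e-04,
       -1.22407922e+00, -2.88101836e-01]), 'qd': array([ 0.00146075,  0.00018275,  0.00066295, -0.00017328, -0.00022581,
       -0.00057103]), 'joint_efforts': array([ 9.52390910e-04, -5.82702184e+01,  2.93053508e+01,  6.99750692e+00,
        6.82327125e-03, -1.58855987e-04]), 'eef_pos': array([0.1908461 , 0.64693904, 0.21431653]), 'ee_rot': array([ 0.08323703,  1.56914612, -1.77451023]), 'force': array([-0.19159235,  0.39146574, -0.06196002]), 'moment': array([0.036543  , 0.05645997, 0.01719288]), 'width': 0.08764288182544551}
scene {'camera_matrix': array([[537.35851173,   0.        , 330.3956336 ],
       [  0.        , 537.35851173, 245.21708021],
       [  0.        ,   0.        ,   1.        ]]), 'eye': array([ 1.26366619, -0.79511633,  0.80390569]), 'attitude': array([-2.13596106,  0.01669334,  0.71745991])}
top {'camera_matrix': array([[580.66615604,   0.        , 320.24928822],
       [  0.        , 580.66615604, 232.28567328],
       [  0.        ,   0.        ,   1.        ]]), 'eye': array([0.38298059, 0.0155338 , 1.24719974]), 'attitude': array([-3.03333057e+00, -1.32677975e-03, -1.54446109e+00])}
wrist {'camera_matrix': array([[371.64829954,   0.        , 322.51335361],
       [  0.        , 371.64829954, 232.36141452],
       [  0.        ,   0.        ,   1.        ]]), 'eye': array([0.2557849 , 0.62814575, 0.38334773]), 'attitude': array([ 2.88719426e+00, -1.60007596e-03, -1.85785194e+00])}
```

View pics/top0.png

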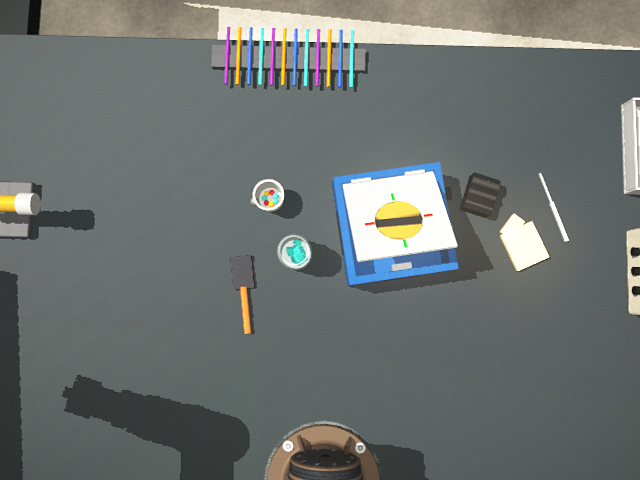

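View pics/scene0.png

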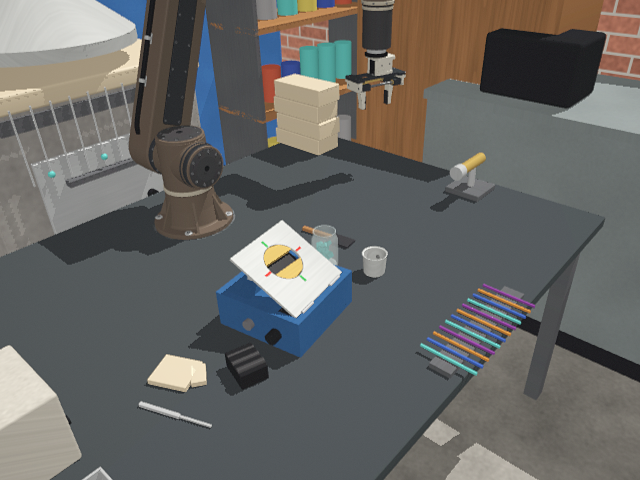

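View pics/wrist0.png

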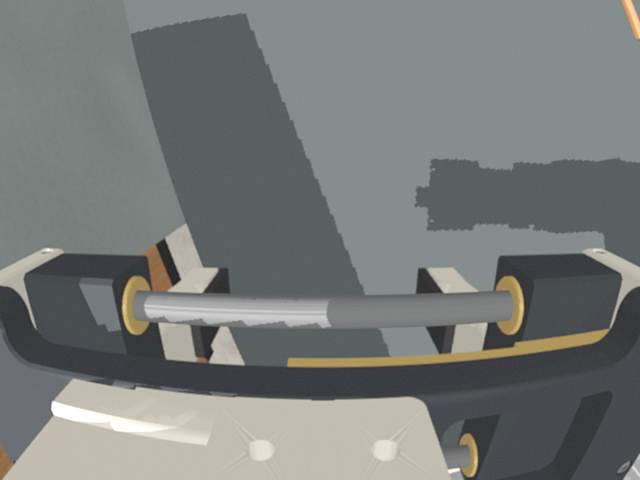

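```bash
python3 - <<'E'
import cv2
im=cv2.imread("pics/top0.png"); cv2.imwrite("pics/topz.png",cv2.resize(im[150:300,320:480],None,fx=4,fy=4,interpolation=cv2.INTER_NEAREST)[:600])
im=cv2.imread("pics/scene0.png"); cv2.imwrite("pics/scenez.png",cv2.resize(im[210:360,205:365],None,fx=4,fy=4,interpolation=cv2.INTER_NEAREST)[:600])
E
```

```text
(no output)
```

View pics/topz.png

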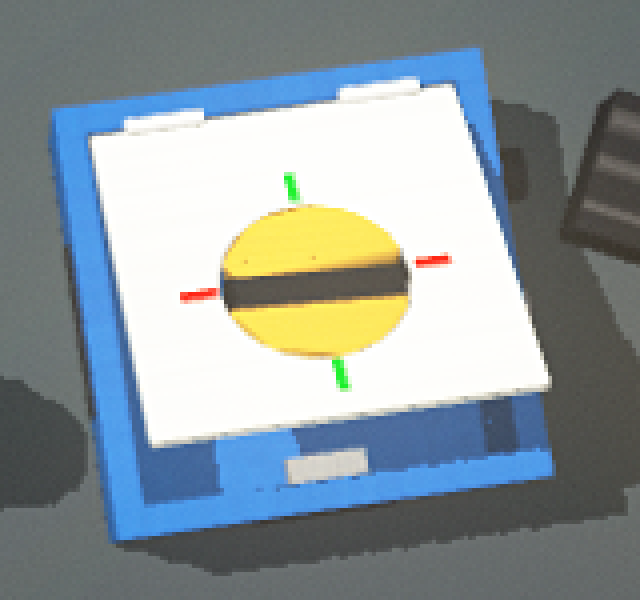

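View pics/scenez.png

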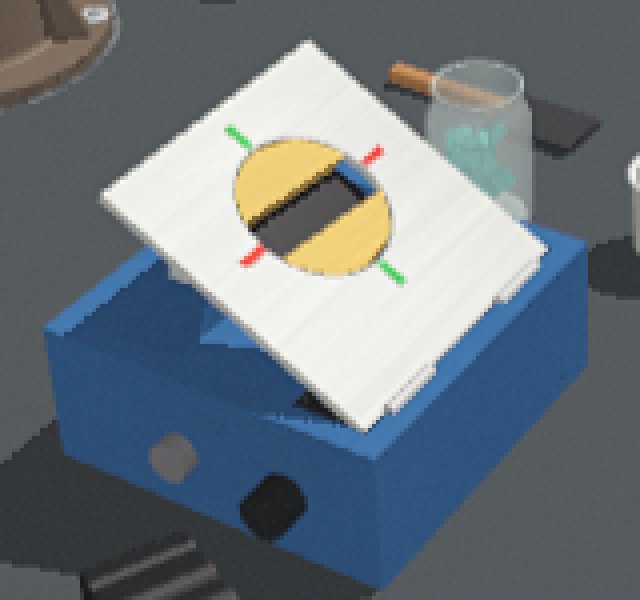

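```bash
cat > h.py <<'E'
import numpy as np,cv2
from scipy.spatial.transform import Rotation as Ro
from station import arm
def ray(n,u,v,cm=None):
    c=cm or arm.camera_model(n);K=c["camera_matrix"]
    R=Ro.from_euler("xyz",c["attitude"]).as_matrix()
    p=np.array([(u-K[0,2])/K[0,0],(v-K[1,2])/K[1,1],1])
    if n=="wrist":
        r=np.hypot(p[0],p[1]);s=np.sin(r)/r if r>0 else 1
        p=np.array([p[0]*s,p[1]*s,np.cos(r)])
    return np.array(c["eye"]),R@p
def onz(n,u,v,z,cm=None):
    e,d=ray(n,u,v,cm);return e+d*(z-e[2])/d[2]
E
python3 - <<'E'
from h import *
for n,L in (("top",[(52,110),(482,48),(553,474),(115,541)]),):
    P=np.array([onz(n,320+(a)/4,150+(b)/4,.09)[:2] for a,b in L])
    print(P, [np.linalg.norm(P[i]-P[i-1]) for i in range(4)],P.mean(0))
    # FL=TL(far left +x+y), TR(+x,-y), BR(-x,-y), BL(-x,+y)
    M=np.array([[.11,.11],[.11,-.11],[-.11,-.11],[-.11,.11]])
    c=P.mean(0);H=M.T@(P-c);th=np.arctan2(H[0,1]-H[1,0],H[0,0]+H[1,1]);print(c,th)
# scene check: far rim corners
for a,b in [(48,330),(378,460),(586,243)]: print(onz("scene",205+a/4,210+b/4,.09))
# hatch angle: intersect rays of free corners with box-side
R=np.array([[np.cos(th),-np.sin(th)],[np.sin(th),np.cos(th)]])
def plane(n,u,v,yb):
    e,d=ray(n,u,v); e2=R.T@(e[:2]-c); d2=R.T@d[:2]
    t=(yb-e2[1])/d2[1]; return e2[0]+t*d2[0]-.093, e[2]+t*d[2]-.09
def tri(p,q):
    e1,d1=ray("top",320+p[0]/4,150+p[1]/4);e2,d2=ray("scene",205+q[0]/4,210+q[1]/4)
    A=np.stack([d1,-d2],1);s=np.linalg.lstsq(A,e2-e1,rcond=None)[0]
    X=(e1+s[0]*d1+e2+s[1]*d2)/2; return np.r_[R.T@(X[:2]-c),X[2]],np.linalg.norm(e1+s[0]*d1-e2-s[1]*d2),X
for nm,p,q in [("FL",(152,446),(308,40)),("FR",(550,388),(102,192)),("greenfar",(287,173),(402,282)),("greennear",(345,389),(228,127)),("redL",(180,297),(382,150)),("redR",(452,258),(243,263)),("HL",(90,136),(546,245)),("HR",(460,86),(365,430))]:
    b,e,X=tri(p,q); print(nm,b.round(4),round(e,4),X.round(4),"ang",np.arctan2(b[2]-.09,.093-b[0]).round(3))
E
```

```text
[[ 0.62101438 -0.00556687]
 [ 0.65882505 -0.22316007]
 [ 0.44349795 -0.25936672]
 [ 0.40452758 -0.04203014]] [np.float64(0.21953610675874963), np.float64(0.2208538999390385), np.float64(0.21834990477013452), np.float64(0.220802811001005)] [ 0.53196624 -0.13253095]
[ 0.53196624 -0.13253095] 0.17074909709211497
[ 0.45008258 -0.25886645  0.09      ]
[ 0.66368305 -0.2202712   0.09      ]
[ 0.62421584 -0.00640597  0.09      ]
FL [-0.069   0.0935  0.1807] 0.0041 [ 0.4481 -0.0521  0.1807] ang 0.511
FR [-0.0689 -0.0917  0.1811] 0.0043 [ 0.4797 -0.2346  0.1811] ang 0.512
greenfar [0.0574 0.0006 0.1104] 0.0007 [ 0.5884 -0.1222  0.1104] ang 0.521
greennear [-0.056   0.0003  0.1753] 0.0026 [ 0.4767 -0.1418  0.1753] ang 0.52
redL [0.0009 0.066  0.1417] 0.0022 [ 0.5217 -0.0674  0.1417] ang 0.512
redR [ 0.0008 -0.0655  0.1439] 0.0029 [ 0.5439 -0.197   0.1439] ang 0.529
HL [0.0937 0.0934 0.0912] 0.0014 [ 0.6085 -0.0246  0.0912] ang 2.112
HR [ 0.094  -0.0948  0.0902] 0.0056 [ 0.6407 -0.21    0.0902] ang 2.911
```

```bash
cat >> h.py <<'E'
C=np.array([.533,-.132]);TH=.171
def b2w(x,y,z): 
    c,s=np.cos(TH),np.sin(TH);return np.array([C[0]+c*x-s*y,C[1]+s*x+c*y,z])
def shift(target): # target = TCP world; returns dx,dy,dz in tool axes
    s=arm.get_state();R=Ro.from_euler("xyz",s["ee_rot"]).as_matrix();return (R.T@(target-s["eef_pos"])).round(4)
def yawz():
    R=Ro.from_euler("xyz",arm.get_state()["ee_rot"]).as_matrix();return R.round(3),np.arctan2(R[1,2],R[0,2])
E
python3 - <<'E'
from h import *
R,y=yawz();print(R,"tool z azimuth",np.degrees(y),"want box y",np.degrees(TH)+90)
print(arm.get_state()["t"])
print(shift(np.array([.44,.25,.26])),shift(b2w(-.053,0,.178+.011+.03)),b2w(-.053,0,.22))
E
```

```text
[[-0.     0.959 -0.283]
 [-0.001 -0.283 -0.959]
 [-1.     0.     0.001]] tool z azimuth -106.4361981114899 want box y 99.79757829673707
0.15
[-0.045   0.3513  0.3104] [-0.0035  0.501   0.6738] [ 0.480773  -0.1410189  0.22     ]
```

>>> jog_arm([
  {"dx": -0.045, "dy": 0.351, "dz": 0.31, "twist": 0},
  {"dx": -0.045, "dy": 0.351, "dz": 0.31, "twist": 0},
  {"dx": -0.045, "dy": 0.351, "dz": 0.31, "twist": 0},
  {"dx": -0.045, "dy": 0.351, "dz": 0.31, "twist": 0},
  {"dx": -0.045, "dy": 0.351, "dz": 0.31, "twist": 0},
  {"dx": -0.045, "dy": 0.351, "dz": 0.31, "twist": 0},
  {"dx": -0.045, "dy": 0.351, "dz": 0.31, "twist": 0},
  {"dx": -0.045, "dy": 0.351, "dz": 0.31, "twist": 0},
  {"dx": -0.045, "dy": 0.351, "dz": 0.31, "twist": -5},
  {"dx": -0.045, "dy": 0.351, "dz": 0.31, "twist": -12},
  {"dx": -0.045, "dy": 0.351, "dz": 0.31, "twist": -19},
  {"dx": -0.045, "dy": 0.351, "dz": 0.31, "twist": -26.2},
  {"dx": -0.045, "dy": 0.351, "dz": 0.31, "twist": -26.2},
], gripper=0, newtons=20)

```text
t: 1.23
eef_pos: [0.4413, 0.2478, 0.2608]
ee_rot: [1.377, 1.57, -0.018]
force: [0.3, -0.2, -0.9]
width: 0.0066
```

```bash
python3 - <<'E'
from h import *
R,y=yawz();print("az",np.degrees(y),R[:,0]);s=arm.get_state();print(s["t"],s["eef_pos"],s["q"],s["width"],s["force"])
print(shift(b2w(-.053,0,.178+.011+.025)))
E
```

```text
az -79.94891032257846 [ 0.001 -0.    -1.   ]
1.2333 [0.44130247 0.24779051 0.26076272] [ 9.00645909e-01  4.88365499e-02 -2.79864919e-01  4.27681914e-04
 -1.24178593e+00  8.45436926e-01] 0.006600218378011577 [ 0.32858402 -0.16722477 -0.91159866]
[ 0.0468 -0.029   0.3897]
```

>>> jog_arm([
  {"dx": 0, "dy": -0.029, "dz": 0.39, "twist": 0},
  {"dx": 0, "dy": -0.029, "dz": 0.39, "twist": 0},
  {"dx": 0, "dy": -0.029, "dz": 0.39, "twist": 0},
  {"dx": 0, "dy": -0.029, "dz": 0.39, "twist": 0},
  {"dx": 0, "dy": -0.029, "dz": 0.39, "twist": 0},
  {"dx": 0, "dy": -0.029, "dz": 0.39, "twist": 0},
  {"dx": 0, "dy": -0.029, "dz": 0.39, "twist": 0},
  {"dx": 0, "dy": -0.029, "dz": 0.39, "twist": 0},
  {"dx": 0, "dy": -0.029, "dz": 0.39, "twist": 0},
  {"dx": 0, "dy": -0.029, "dz": 0.39, "twist": 0},
  {"dx": 0.02, "dy": -0.029, "dz": 0.39, "twist": 0},
  {"dx": 0.035, "dy": -0.029, "dz": 0.39, "twist": 0},
  {"dx": 0.045, "dy": -0.029, "dz": 0.39, "twist": 0},
  {"dx": 0.045, "dy": -0.029, "dz": 0.39, "twist": 0},
])

```text
t: 2.4
eef_pos: [0.4761, -0.1382, 0.213]
ee_rot: [-1.802, 1.567, 3.08]
force: [-1.0, 0.6, 0.8]
width: 0.0005
```

```bash
python3 - <<'E'
from h import *
cv2.imwrite("pics/scene1.png",arm.grab_frame("scene")[180:370,180:400,::-1].repeat(3,0).repeat(3,1))
cv2.imwrite("pics/wrist1.png",arm.grab_frame("wrist")[:,:,::-1])
R,y=yawz();print("az",np.degrees(y),R);s=arm.get_state();print(s["t"],s["eef_pos"],s["q"],s["width"],s["force"])
for th in (.515,.4,.3,.2,.1,.0):
    x=.093-.168*np.cos(th); z=.09+(.168*np.cos(th)+.0095)*np.tan(th)
    print(th,shift(b2w(x,0,z+.011)))
E
```

```text
az -80.20354974994413 [[-0.     0.985  0.17 ]
 [-0.     0.17  -0.985]
 [-1.    -0.001  0.   ]]
2.5 [ 0.47764869 -0.13816093  0.21545226] [ 1.14705536e-01  6.32539748e-02 -3.69601326e-01  3.44832724e-04
 -1.13846042e+00  1.62692646e+00] 0.0005133524432183241 [ 0.74031676 -0.25600377  0.36230558]
0.515 [0.0263 0.0024 0.0033]
0.4 [ 0.045  -0.0061  0.0033]
0.3 [ 0.0619 -0.0119  0.0033]
0.2 [ 0.0792 -0.016   0.0033]
0.1 [ 0.0967 -0.0185  0.0033]
0.0 [ 0.1145 -0.0193  0.0033]
```

View pics/scene1.png

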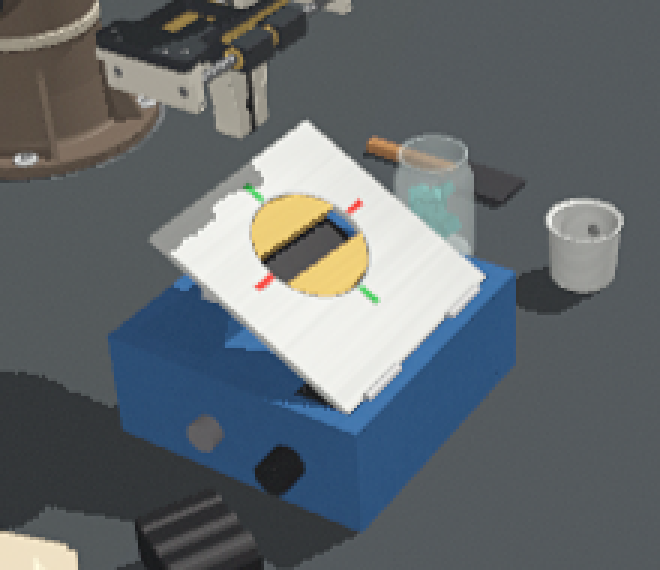

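View pics/wrist1.png

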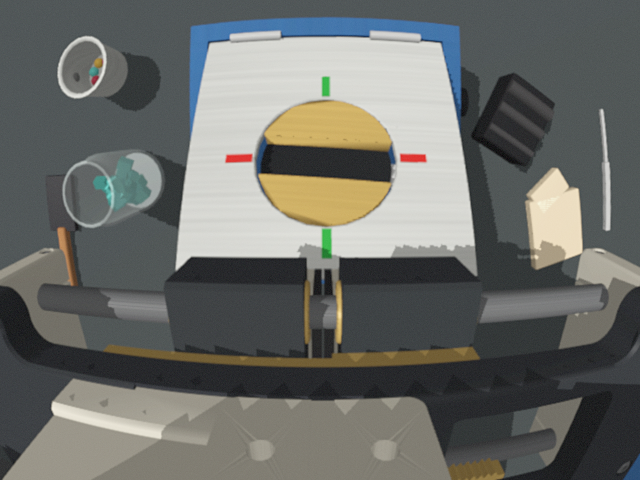

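>>> jog_arm([
  {"dx": 0.012, "dy": 0.002, "dz": 0.003, "twist": 0},
  {"dx": 0.021, "dy": 0.002, "dz": 0.003, "twist": 0},
  {"dx": 0.027, "dy": 0.002, "dz": 0.003, "twist": 0},
  {"dx": 0.031, "dy": 0.0, "dz": 0.003, "twist": 0},
  {"dx": 0.036, "dy": -0.002, "dz": 0.003, "twist": 0},
  {"dx": 0.041, "dy": -0.004, "dz": 0.003, "twist": 0},
  {"dx": 0.045, "dy": -0.006, "dz": 0.003, "twist": 0},
  {"dx": 0.05, "dy": -0.008, "dz": 0.003, "twist": 0},
])

```text
t: 3.17
eef_pos: [0.4701, -0.1429, 0.1655]
ee_rot: [1.163, 1.57, -0.237]
force: [-2.9, 1.4, 4.0]
width: 0.0003
```

```bash
python3 - <<'E'
from h import *
cv2.imwrite("pics/scene2.png",arm.grab_frame("scene")[180:370,180:400,::-1].repeat(3,0).repeat(3,1))
s=arm.get_state();print(s["t"],s["eef_pos"],s["force"])
for th in (.4,.3,.2,.1,.0):
    x=.093-.168*np.cos(th); z=.09+(.168*np.cos(th)+.0095)*np.tan(th)
    print(th,shift(b2w(x,0,z+.011)))
E
```

```text
3.2167 [ 0.46907929 -0.14284803  0.1643437 ] [-0.22170245 -0.22072887  0.25312687]
0.4 [-0.0061  0.0031  0.0002]
0.3 [ 0.0108 -0.0027  0.0002]
0.2 [ 0.028  -0.0068  0.0002]
0.1 [ 0.0456 -0.0093  0.0002]
0.0 [ 0.0634 -0.0101  0.0002]
```

View pics/scene2.png

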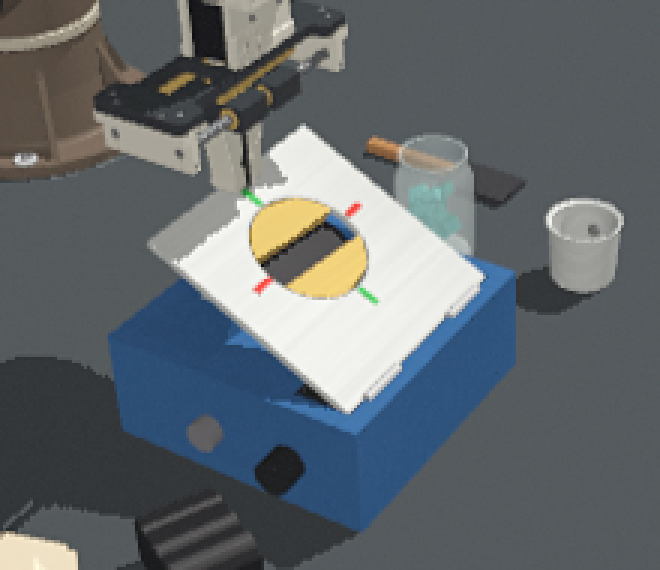

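```bash
python3 - <<'E'
from h import *
im=arm.grab_frame("scene")[:,:,::-1]; cv2.imwrite("pics/scene3.png",cv2.resize(im[215:290,215:315],None,fx=8,fy=8))
im=arm.grab_frame("wrist")[:,:,::-1];cv2.imwrite("pics/wrist3.png",im)
s=arm.get_state();print(s["t"],s["eef_pos"],s["force"])
E
```

```text
3.3167 [ 0.46981319 -0.1428749   0.16507591] [ 0.82548869 -1.18041328 -0.44650939]
```

View pics/scene3.png

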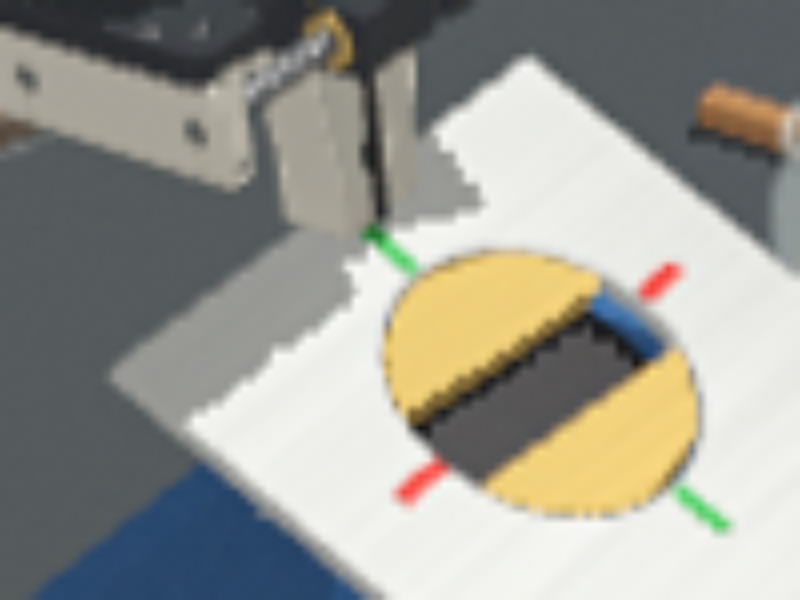

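View pics/wrist3.png

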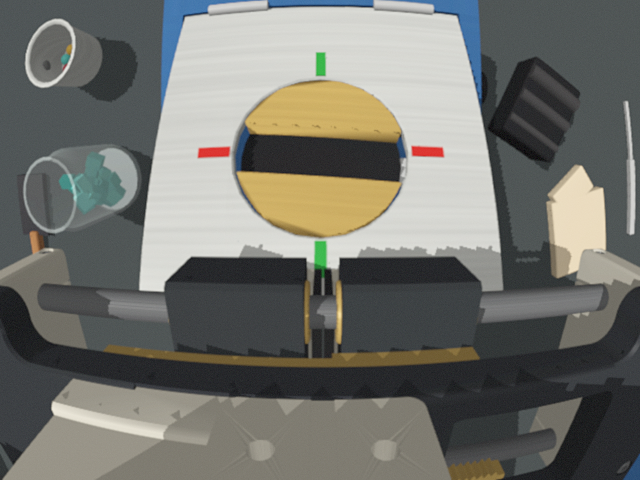

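```bash
cat >> h.py <<'E'
from scipy.optimize import minimize_scalar
def proj(n,P):
    c=arm.camera_model(n);R=Ro.from_euler("xyz",c["attitude"]).as_matrix();p=R.T@(P-c["eye"]);q=c["camera_matrix"]@(p/p[2]);return q[:2]
E
python3 - <<'E'
from h import *
for y in(.093,-.093):
    for th in(.54,.515,.48,.44,.4,.35): print(y,th,proj("scene",b2w(.093-.186*np.cos(th),y,.09+.186*np.sin(th))).round(1))
E
```

```text
0.093 0.54 [282.2 218.6]
0.093 0.515 [281.5 219.9]
0.093 0.48 [280.5 221.7]
0.093 0.44 [279.6 223.8]
0.093 0.4 [278.8 225.9]
0.093 0.35 [277.8 228.7]
-0.093 0.54 [230.2 256.9]
-0.093 0.515 [229.5 258.2]
-0.093 0.48 [228.7 260. ]
-0.093 0.44 [227.9 262.2]
-0.093 0.4 [227.2 264.4]
-0.093 0.35 [226.4 267.3]
```

```bash
python3 - <<'E'
from h import *
s=arm.get_state();R=Ro.from_euler("xyz",s["ee_rot"]).as_matrix();print(s["t"],s["eef_pos"],s["force"])
for z in(.0,.021,-.021):
  for y in (-.0095,.0095): print(z,y,proj("scene",s["eef_pos"]+R@[.011,y,z]).round(1), proj("scene",s["eef_pos"]+R@[-.011,y,z]).round(1))
E
```

```text
3.3167 [ 0.46981319 -0.1428749   0.16507591] [ 0.82548869 -1.18041328 -0.44650939]
0.0 -0.0095 [256.4 247.8] [255.5 239.5]
0.0 0.0095 [263.1 250.1] [262.3 241.8]
0.021 -0.0095 [250.6 252.2] [249.6 243.9]
0.021 0.0095 [257.3 254.6] [256.4 246.2]
-0.021 -0.0095 [262.1 243.5] [261.3 235.2]
-0.021 0.0095 [268.8 245.7] [268.  237.4]
```

```bash
python3 - <<'E'
from h import *
P=np.array([0.1908461 , 0.64693904, 0.21431653]);R=Ro.from_euler("xyz",[ 0.08323703,  1.56914612, -1.77451023]).as_matrix()
im=cv2.imread("pics/scene0.png")[40:120,330:430]; im=cv2.resize(im,None,fx=7,fy=7,interpolation=cv2.INTER_NEAREST)
for d,c in ((.011,(0,0,255)),(-.008,(0,255,0))):
  for z in(-.065,-.044,.044,.065):
    for y in (-.0095,.0095):
      u=proj("scene",P+R@[d,y,z]);cv2.circle(im,tuple(int(k) for k in (u-[330,40])*7),3,c,-1)
cv2.imwrite("pics/tips.png",im)
E
```

```text
(no output)
```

View pics/tips.png

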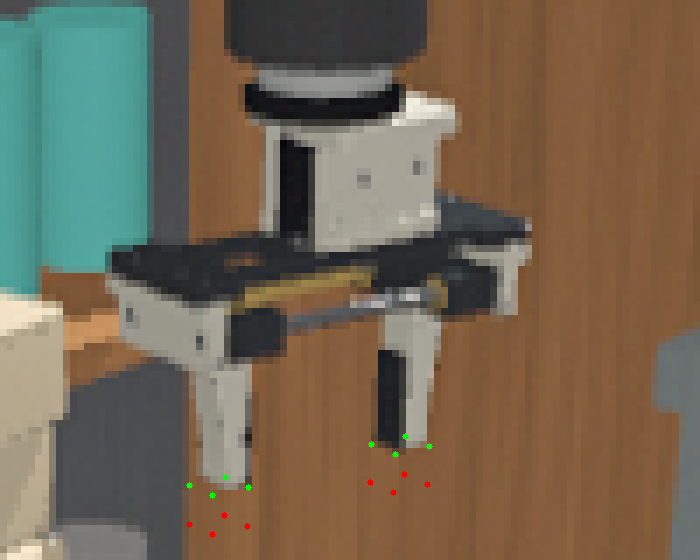

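```bash
python3 - <<'E'
from h import *
for th in (.45,.4,.3,.2,.1,.0):
    x=.093-.168*np.cos(th); z=.09+(.168*np.cos(th)+.0095)*np.tan(th)
    print(th,shift(b2w(x,0,z-.008)))
E
```

```text
0.45 [0.0054 0.0058 0.    ]
0.4 [0.0136 0.0024 0.    ]
0.3 [ 0.0305 -0.0034  0.    ]
0.2 [ 0.0478 -0.0075  0.    ]
0.1 [ 0.0654 -0.01    0.    ]
0.0 [ 0.0831 -0.0109  0.    ]
```

>>> jog_arm([
  {"dx": 0.005, "dy": 0.004, "dz": 0, "twist": 0},
  {"dx": 0.01, "dy": 0.003, "dz": 0, "twist": 0},
  {"dx": 0.015, "dy": 0.002, "dz": 0, "twist": 0},
  {"dx": 0.02, "dy": 0.0, "dz": 0, "twist": 0},
  {"dx": 0.025, "dy": -0.002, "dz": 0, "twist": 0},
  {"dx": 0.03, "dy": -0.003, "dz": 0, "twist": 0},
  {"dx": 0.035, "dy": -0.005, "dz": 0, "twist": 0},
  {"dx": 0.04, "dy": -0.006, "dz": 0, "twist": 0},
  {"dx": 0.045, "dy": -0.007, "dz": 0, "twist": 0},
  {"dx": 0.05, "dy": -0.008, "dz": 0, "twist": 0},
  {"dx": 0.055, "dy": -0.009, "dz": 0, "twist": 0},
  {"dx": 0.06, "dy": -0.01, "dz": 0, "twist": 0},
  {"dx": 0.065, "dy": -0.01, "dz": 0, "twist": 0},
])

```text
t: 4.4
eef_pos: [0.4598, -0.1445, 0.0996]
ee_rot: [-1.937, 1.57, 2.946]
force: [-2.7, -0.6, 3.2]
width: 0.0006
```

```bash
python3 - <<'E'
from h import *
im=arm.grab_frame("scene")[:,:,::-1]; cv2.imwrite("pics/scene4.png",cv2.resize(im[210:360,205:365],None,fx=4,fy=4))
s=arm.get_state();print(s["t"],s["eef_pos"],s["force"])
print(shift(b2w(-.075,0,.09-.008)))
E
```

```text
4.45 [ 0.4595992  -0.14438641  0.09878693] [ 1.21907097 -0.81975067  0.51300473]
[ 0.0168 -0.0005  0.0003]
```

View pics/scene4.png

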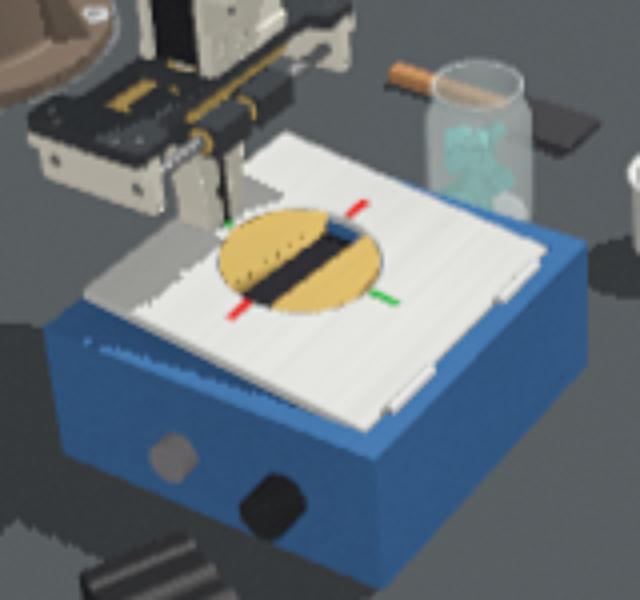

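Hatch nearly shut (~0.1 rad), the fingertips on top near the free edge. Press the rest of the way slowly.

>>> jog_arm([
  {"dx": 0.004, "dy": 0, "dz": 0, "twist": 0},
  {"dx": 0.008, "dy": 0, "dz": 0, "twist": 0},
  {"dx": 0.011, "dy": 0, "dz": 0, "twist": 0},
  {"dx": 0.014, "dy": 0, "dz": 0, "twist": 0},
  {"dx": 0.016, "dy": 0, "dz": 0, "twist": 0},
  {"dx": 0.017, "dy": 0, "dz": 0, "twist": 0},
  {"dx": 0.017, "dy": 0, "dz": 0, "twist": 0},
])

```text
t: 5.03
eef_pos: [0.4603, -0.1444, 0.083]
ee_rot: [3.087, 1.571, 1.687]
force: [-0.1, -0.4, 0.9]
width: 0.0002
```

>>> jog_arm([
  {"dx": 0.001, "dy": 0, "dz": 0, "twist": 0},
  {"dx": 0.002, "dy": 0, "dz": 0, "twist": 0},
  {"dx": 0.003, "dy": 0, "dz": 0, "twist": 0},
  {"dx": 0.003, "dy": 0, "dz": 0, "twist": 0},
])

```text
t: 5.37
eef_pos: [0.4606, -0.1444, 0.0803]
ee_rot: [1.513, 1.57, 0.113]
force: [-0.6, -0.7, 0.7]
width: 0.0002
```

>>> jog_arm([
  {"dx": 0.001, "dy": 0, "dz": 0, "twist": 0},
  {"dx": 0.002, "dy": 0, "dz": 0, "twist": 0},
  {"dx": 0.003, "dy": 0, "dz": 0, "twist": 0},
  {"dx": 0.003, "dy": 0, "dz": 0, "twist": 0},
])

```text
t: 5.7
eef_pos: [0.4607, -0.1445, 0.0788]
ee_rot: [1.088, 1.57, -0.312]
force: [-5.8, 4.3, 19.2]
width: 0.0003
```

```bash
python3 - <<'E'
from h import *
im=arm.grab_frame("scene")[:,:,::-1]; cv2.imwrite("pics/scene5.png",cv2.resize(im[210:360,205:365],None,fx=4,fy=4))
s=arm.get_state();print(s["t"],s["eef_pos"],s["force"])
E
```

```text
5.75 [ 0.4606883  -0.14447002  0.07877282] [-5.69413785  3.49462202 18.91666502]
```

View pics/scene5.png

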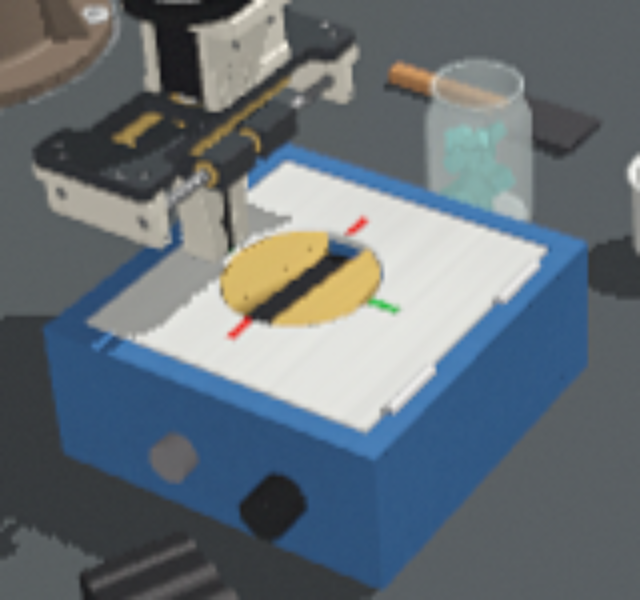

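>>> jog_arm([
  {"dx": -0.02, "dy": 0, "dz": 0, "twist": 0},
  {"dx": -0.06, "dy": 0, "dz": 0, "twist": 0},
  {"dx": -0.09, "dy": -0.03, "dz": 0, "twist": 0},
  {"dx": -0.09, "dy": -0.06, "dz": 0, "twist": 0},
  {"dx": -0.09, "dy": -0.06, "dz": 0, "twist": 0},
  {"dx": -0.09, "dy": -0.06, "dz": 0, "twist": 0},
], gripper=0.02)

```text
t: 6.25
eef_pos: [0.4004, -0.1548, 0.1679]
ee_rot: [1.619, 1.569, 0.218]
force: [-0.2, 0.3, -0.8]
width: 0.0201
```

```bash
python3 - <<'E'
from h import *
import json
print(arm.get_state()["t"],arm.get_state()["eef_pos"],arm.get_state()["width"])
cm=arm.camera_model("wrist");im=arm.grab_frame("wrist")[:,:,::-1]; cv2.imwrite("pics/wrist6.png",im)
json.dump({k:np.array(v).tolist() for k,v in cm.items()},open("cm6.json","w"))
im=arm.grab_frame("top")[:,:,::-1]; cv2.imwrite("pics/top6.png",im);cv2.imwrite("pics/top6z.png",cv2.resize(im[150:300,320:480],None,fx=5,fy=4))
im=arm.grab_frame("scene")[:,:,::-1]; cv2.imwrite("pics/scene6.png",cv2.resize(im[210:360,205:365],None,fx=4,fy=4))
E
```

```text
6.25 [ 0.4003948  -0.15477469  0.16793065] 0.020076841653420555
```

View pics/wrist6.png

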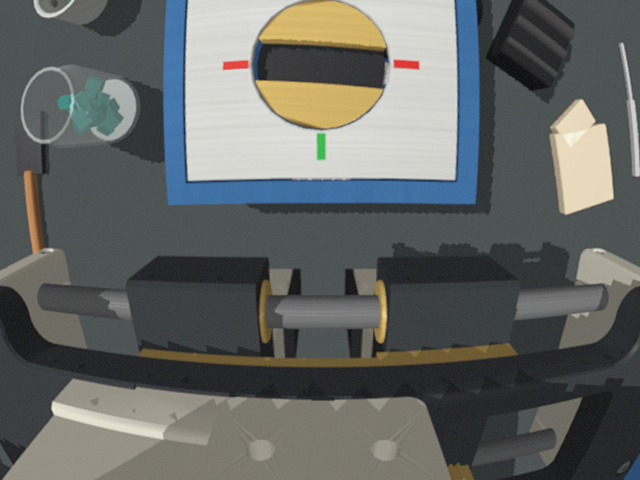

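View pics/scene6.png

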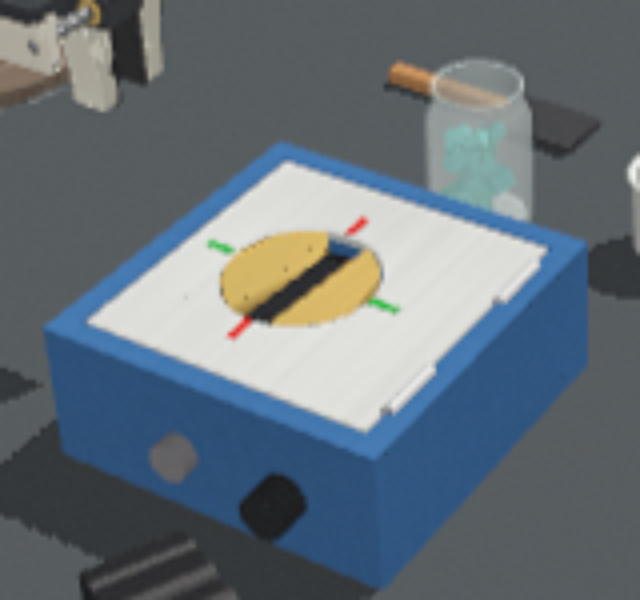

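View pics/top6z.png

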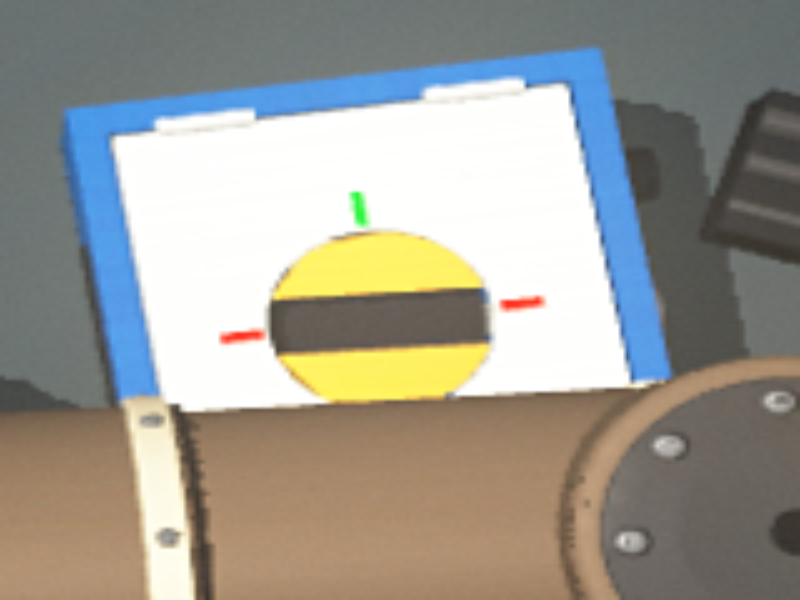

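```bash
python3 - <<'E'
from h import *
import json
cm={k:np.array(v) for k,v in json.load(open("cm6.json")).items()}
def bx(P): c,s=np.cos(TH),np.sin(TH);d=P[:2]-C;return np.array([c*d[0]+s*d[1],-s*d[0]+c*d[1]])
for nm,pts,f in(("top",[(272,300),(486,288),(285,354),(487,344),(221,339),(543,302)],lambda p:onz("top",320+p[0]/5,150+p[1]/4,.0905)),
 ("wrist",[(262,39),(385,48),(259,81),(385,88.5),(223,65.5),(419,65)],lambda p:onz("wrist",*p,.0905,cm))):
    Q=np.array([bx(f(p)) for p in pts]);print(nm,Q.round(4).tolist())
    for i in(0,2,4):
        d=Q[i]-Q[i+1];print("tilt cw from box y",np.arctan2(d[0],d[1]).round(3))
    print("centre from slot edges",Q[:4].mean(0),"marks",Q[4:].mean(0))
print(bx(onz("wrist",168,204,.09,cm)),bx(onz("wrist",477,204,.09,cm)), "expect -.11,+-.11")
im=cv2.imread("pics/wrist6.png");cv2.imwrite("pics/wz.png",cv2.resize(im[0:140,210:430],None,fx=3.6,fy=3.6))
E
```

```text
top [[0.0004, 0.0416], [-0.006, -0.0444], [-0.0273, 0.0407], [-0.034, -0.0402], [-0.0161, 0.0649], [-0.0163, -0.0659]]
tilt cw from box y 0.074
tilt cw from box y 0.082
tilt cw from box y 0.001
centre from slot edges [-0.01672814 -0.00057675] marks [-0.01621815 -0.00050577]
wrist [[0.0016, 0.0401], [-0.0049, -0.0414], [-0.0278, 0.0418], [-0.033, -0.0412], [-0.0154, 0.0666], [-0.0153, -0.0646]]
tilt cw from box y 0.079
tilt cw from box y 0.063
tilt cw from box y -0.0
centre from slot edges [-0.01600723 -0.0001807 ] marks [-0.01536684  0.00100804]
[-0.10988027  0.11059169] [-0.11015685 -0.11046692] expect -.11,+-.11
```

View pics/wz.png

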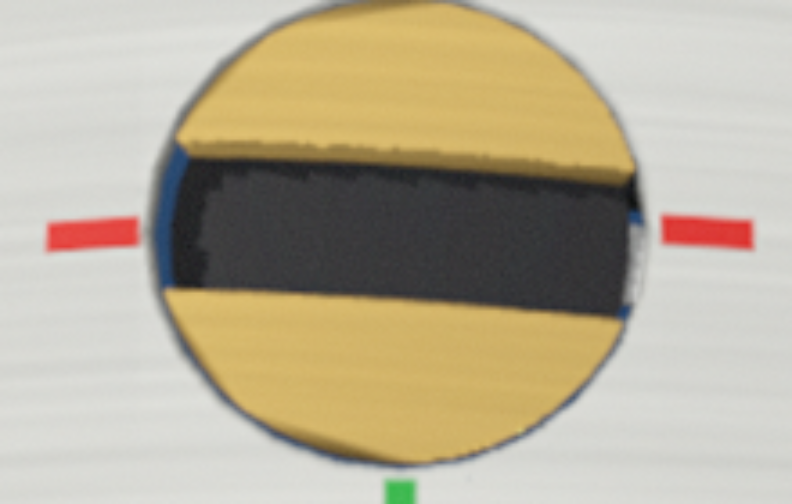

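```bash
python3 - <<'E'
from h import *
print(shift(b2w(-.0155,0,.110)),np.degrees(yawz()[1]))
E
```

```text
[ 0.057   0.1178 -0.    ] -80.22732620402438
```

>>> jog_arm([
  {"dx": 0, "dy": 0.04, "dz": 0, "twist": 4},
  {"dx": 0, "dy": 0.08, "dz": 0, "twist": 4},
  {"dx": 0.02, "dy": 0.118, "dz": 0, "twist": 4},
  {"dx": 0.04, "dy": 0.118, "dz": 0, "twist": 4},
  {"dx": 0.057, "dy": 0.118, "dz": 0, "twist": 4},
  {"dx": 0.057, "dy": 0.118, "dz": 0, "twist": 4},
  {"dx": 0.057, "dy": 0.118, "dz": 0, "twist": 4},
])

```text
t: 6.98
eef_pos: [0.517, -0.1347, 0.1087]
ee_rot: [-1.509, 1.567, -2.979]
force: [-0.1, -0.2, -0.1]
width: 0.0201
```

```bash
python3 - <<'E'
from h import *
im=arm.grab_frame("scene")[:,:,::-1]; cv2.imwrite("pics/scene7.png",cv2.resize(im[190:340,205:365],None,fx=4,fy=4))
s=arm.get_state();print(s["t"],s["eef_pos"],s["q"],s["force"],np.degrees(yawz()[1]),shift(b2w(-.0155,0,.070)))
E
```

```text
7.0333 [ 0.51772956 -0.1347591   0.1100745 ] [ 1.12398510e-01  2.25980032e-01 -4.38220964e-01  5.81193553e-04
 -9.08032306e-01  1.55916520e+00] [-1.19925932 -0.07840411  0.38568249] -84.20592665938081 [ 0.0401  0.0001 -0.0001]
```

View pics/scene7.png

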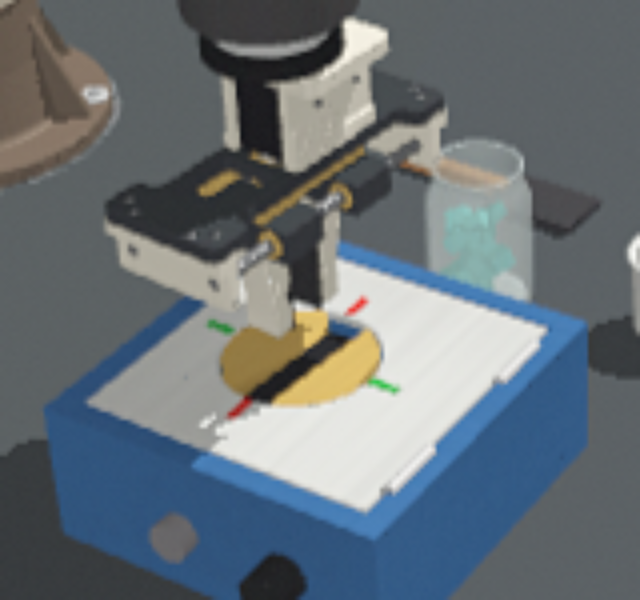

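>>> jog_arm([
  {"dx": 0.01, "dy": 0, "dz": 0, "twist": 0},
  {"dx": 0.02, "dy": 0, "dz": 0, "twist": 0},
  {"dx": 0.026, "dy": 0, "dz": 0, "twist": 0},
  {"dx": 0.031, "dy": 0, "dz": 0, "twist": 0},
  {"dx": 0.033, "dy": 0, "dz": 0, "twist": 0},
  {"dx": 0.033, "dy": 0, "dz": 0, "twist": 0},
])

```text
t: 7.53
eef_pos: [0.5171, -0.1347, 0.0768]
ee_rot: [-1.58, 1.57, -3.051]
force: [0.5, -0.1, -0.0]
width: 0.0199
```

>>> jog_arm([
  {"dx": 0.002, "dy": 0, "dz": 0, "twist": 0},
  {"dx": 0.004, "dy": 0, "dz": 0, "twist": 0},
  {"dx": 0.006, "dy": 0, "dz": 0, "twist": 0},
  {"dx": 0.006, "dy": 0, "dz": 0, "twist": 0},
])

```text
t: 7.87
eef_pos: [0.5173, -0.1346, 0.071]
ee_rot: [-1.93, 1.57, 2.883]
force: [-0.6, -0.1, 0.2]
width: 0.0201
```

```bash
python3 - <<'E'
from h import *
im=arm.grab_frame("scene")[:,:,::-1]; cv2.imwrite("pics/scene8.png",cv2.resize(im[190:340,205:365],None,fx=4,fy=4))
s=arm.get_state();print(s["t"],s["eef_pos"],s["force"],np.degrees(yawz()[1]))
E
```

```text
7.9167 [ 0.51734153 -0.13467743  0.07115319] [-0.1483291   0.39475233  0.1548401 ] -84.2336150410966
```

View pics/scene8.png

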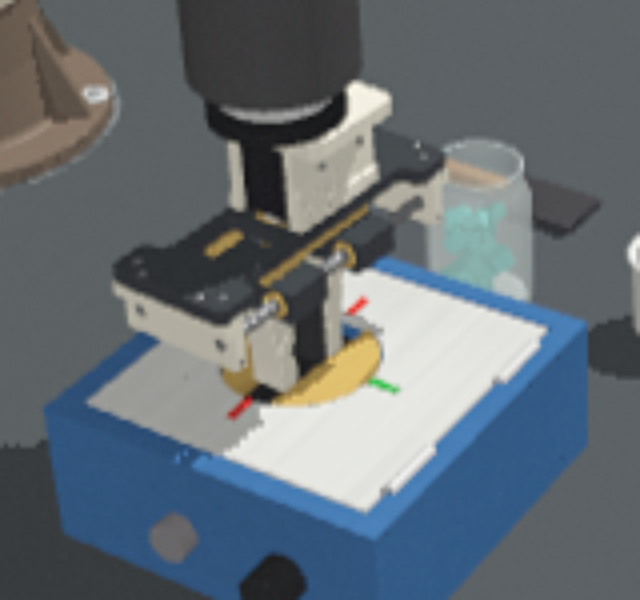

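>>> jog_arm([
  {"dx": 0, "dy": 0, "dz": 0, "twist": 4},
  {"dx": 0, "dy": 0, "dz": 0, "twist": 8},
  {"dx": 0, "dy": 0, "dz": 0, "twist": 12},
  {"dx": 0, "dy": 0, "dz": 0, "twist": 16},
  {"dx": 0, "dy": 0, "dz": 0, "twist": 20},
  {"dx": 0, "dy": 0, "dz": 0, "twist": 24},
  {"dx": 0, "dy": 0, "dz": 0, "twist": 28},
  {"dx": 0, "dy": 0, "dz": 0, "twist": 32},
  {"dx": 0, "dy": 0, "dz": 0, "twist": 36},
  {"dx": 0, "dy": 0, "dz": 0, "twist": 40},
])

```text
t: 8.75
eef_pos: [0.5173, -0.1346, 0.0714]
ee_rot: [-1.011, 1.571, 3.101]
force: [-0.5, 0.7, 0.6]
width: 0.02
```

```bash
python3 - <<'E'
from h import *
im=arm.grab_frame("scene")[:,:,::-1]; cv2.imwrite("pics/scene9.png",cv2.resize(im[190:340,205:365],None,fx=4,fy=4))
s=arm.get_state();print(s["t"],s["eef_pos"],s["force"],s["moment"],np.degrees(yawz()[1]),s["q"][5],shift(b2w(-.0155,0,.071)))
E
```

```text
8.8 [ 0.51730298 -0.13461274  0.07139349] [-0.63252822  0.5373644   1.00186509] [0.20341109 0.30299954 0.12399757] -124.69495885235065 0.85286635044315 [ 0.0004  0.0004 -0.0002]
```

View pics/scene9.png

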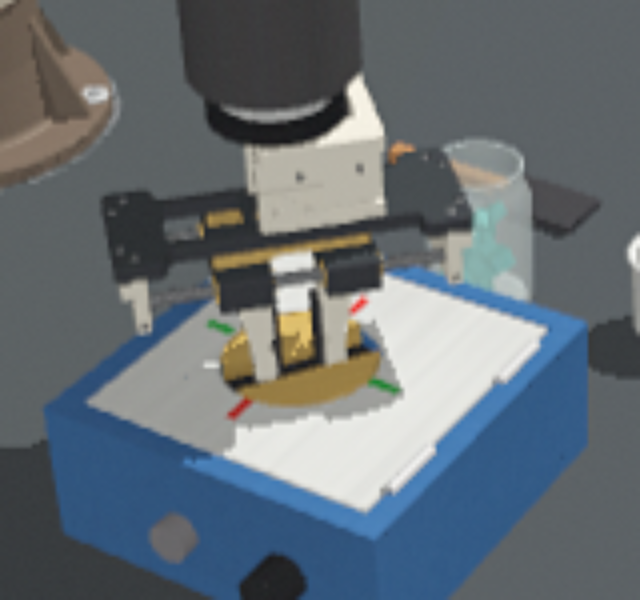

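Turning well. Continue: the locked slot azimuth is about −170°; add play, so roughly another 45° first.

>>> jog_arm([
  {"dx": 0, "dy": 0, "dz": 0, "twist": 4},
  {"dx": 0, "dy": 0, "dz": 0, "twist": 8},
  {"dx": 0, "dy": 0, "dz": 0, "twist": 12},
  {"dx": 0, "dy": 0, "dz": 0, "twist": 16},
  {"dx": 0, "dy": 0, "dz": 0, "twist": 20},
  {"dx": 0, "dy": 0, "dz": 0, "twist": 24},
  {"dx": 0, "dy": 0, "dz": 0, "twist": 28},
  {"dx": 0, "dy": 0, "dz": 0, "twist": 32},
  {"dx": 0, "dy": 0, "dz": 0, "twist": 36},
  {"dx": 0, "dy": 0, "dz": 0, "twist": 40},
  {"dx": 0, "dy": 0, "dz": 0, "twist": 43},
  {"dx": 0, "dy": 0, "dz": 0, "twist": 46},
  {"dx": 0, "dy": 0, "dz": 0, "twist": 48},
  {"dx": 0, "dy": 0, "dz": 0, "twist": 50},
])

```text
t: 9.97
eef_pos: [0.5168, -0.134, 0.0713]
ee_rot: [-0.837, 1.57, 2.405]
force: [-2.4, 5.3, 2.9]
width: 0.0201
```

```bash
python3 - <<'E'
from h import *
im=arm.grab_frame("scene")[:,:,::-1]; cv2.imwrite("pics/scene10.png",cv2.resize(im[190:340,205:365],None,fx=4,fy=4))
s=arm.get_state();print(s["t"],s["eef_pos"],s["force"],s["moment"],np.degrees(yawz()[1]),s["q"][5],shift(b2w(-.0155,0,.071)))
E
```

```text
10.0167 [ 0.51681712 -0.13400731  0.07124779] [-1.95760697  4.51241431  2.26610051] [1.88165301 0.97505178 0.15199954] -174.38241333697363 -0.014102508981688997 [ 0.0002  0.0007 -0.0008]
```

View pics/scene10.png

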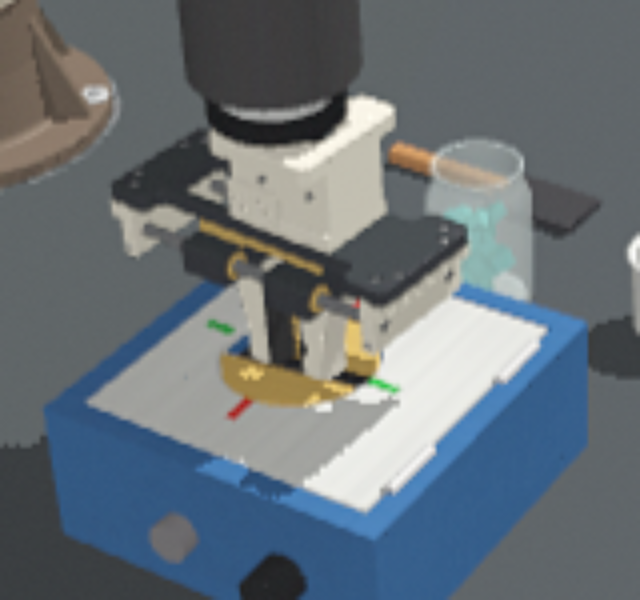

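>>> jog_arm([
  {"dx": 0, "dy": 0, "dz": 0, "twist": 2},
  {"dx": 0, "dy": 0, "dz": 0, "twist": 4},
  {"dx": 0, "dy": 0, "dz": 0, "twist": 6},
  {"dx": 0, "dy": 0, "dz": 0, "twist": 6},
])

```text
t: 10.35
eef_pos: [0.5168, -0.1339, 0.0712]
ee_rot: [-0.826, 1.57, 2.311]
force: [-3.1, 5.6, 2.6]
width: 0.0202
```

```bash
python3 - <<'E'
from h import *
s=arm.get_state();print(s["t"],s["eef_pos"],s["force"],s["moment"],np.degrees(yawz()[1]),s["joint_efforts"][5])
E
```

```text
10.35 [ 0.51683239 -0.13391009  0.07124965] [-3.08050465  5.57903897  2.60197436] [1.98392321 0.97342521 0.17941924] 179.74641157500898 -0.7301940210163593
```

>>> jog_arm([
  {"dx": 0, "dy": 0, "dz": 0, "twist": 2},
  {"dx": 0, "dy": 0, "dz": 0, "twist": 4},
  {"dx": 0, "dy": 0, "dz": 0, "twist": 4},
])

```text
t: 10.6
eef_pos: [0.517, -0.1337, 0.0713]
ee_rot: [-0.474, 1.57, 2.596]
force: [-2.7, 6.4, 3.0]
width: 0.0201
```

```bash
python3 - <<'E'
from h import *
s=arm.get_state();print(s["t"],s["eef_pos"],s["force"],s["moment"],np.degrees(yawz()[1]),s["joint_efforts"][5])
im=arm.grab_frame("scene")[:,:,::-1]; cv2.imwrite("pics/scene11.png",cv2.resize(im[230:310,235:335],None,fx=7,fy=7))
E
```

```text
10.6 [ 0.51695102 -0.13371506  0.07133031] [-2.74068624  6.41115475  3.01988463] [2.70549621 1.16504049 1.66013729] 175.9220158993082 -2.3033078759908676
```

View pics/scene11.png

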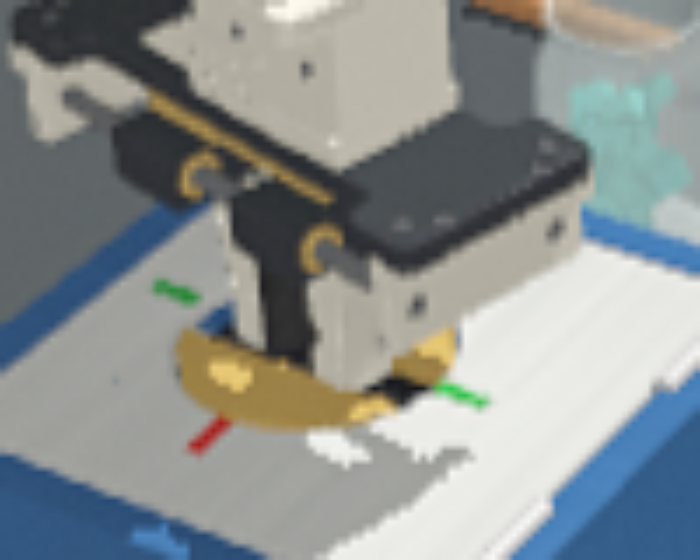

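>>> jog_arm([
  {"dx": 0, "dy": 0, "dz": 0, "twist": -4},
  {"dx": 0, "dy": 0, "dz": 0, "twist": -8},
  {"dx": 0, "dy": 0, "dz": 0, "twist": -12},
  {"dx": 0, "dy": 0, "dz": 0, "twist": -13},
  {"dx": -0.005, "dy": 0, "dz": 0, "twist": -13},
  {"dx": -0.015, "dy": 0, "dz": 0, "twist": -13},
  {"dx": -0.04, "dy": 0, "dz": 0, "twist": -13},
  {"dx": -0.08, "dy": 0, "dz": 0, "twist": -13},
  {"dx": -0.12, "dy": 0, "dz": 0, "twist": -13},
  {"dx": -0.12, "dy": 0, "dz": 0, "twist": -13},
  {"dx": -0.12, "dy": 0, "dz": 0, "twist": -13},
])

```text
t: 11.57
eef_pos: [0.5192, -0.1347, 0.1952]
ee_rot: [3.034, 1.564, 0.044]
force: [-0.1, -0.9, -1.5]
width: 0.0202
```

```bash
python3 - <<'E'
from h import *
s=arm.get_state();print(s["t"],s["eef_pos"],s["force"],np.degrees(yawz()[1]))
im=arm.grab_frame("scene")[:,:,::-1]; cv2.imwrite("pics/scene12.png",cv2.resize(im[210:360,205:365],None,fx=4,fy=4))
print(shift(b2w(-.16,0,.19)))
E
```

```text
11.5667 [ 0.51922025 -0.13467937  0.19519314] [-0.13570843 -0.8873718  -1.50963408] -171.29464899879983
[0.0026 0.0028 0.1447]
```

View pics/scene12.png

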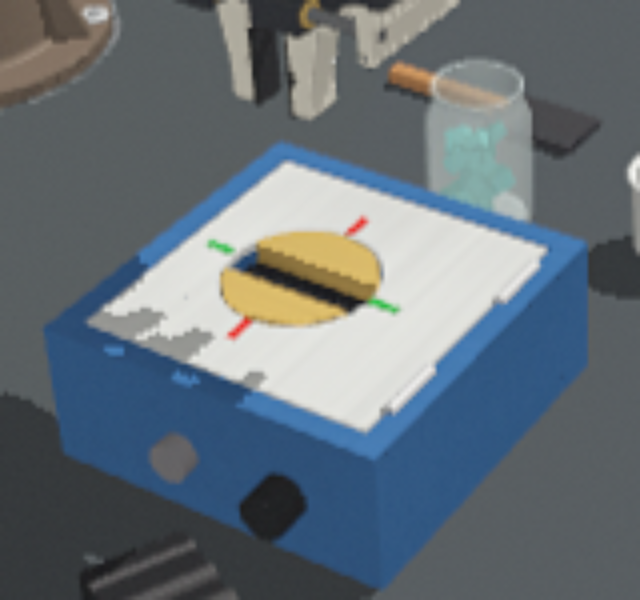

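>>> jog_arm([
  {"dx": -0.02, "dy": 0, "dz": 0.04, "twist": 0},
  {"dx": -0.02, "dy": 0, "dz": 0.08, "twist": 0},
  {"dx": -0.02, "dy": 0, "dz": 0.11, "twist": 0},
  {"dx": -0.02, "dy": 0, "dz": 0.11, "twist": 0},
  {"dx": -0.02, "dy": 0, "dz": 0.11, "twist": 0},
  {"dx": -0.02, "dy": 0, "dz": 0.11, "twist": 0},
])

```text
t: 12.12
eef_pos: [0.4086, -0.1515, 0.2111]
ee_rot: [0.29, 1.571, -2.699]
force: [0.2, -0.2, -0.3]
width: 0.0202
```

```bash
python3 - <<'E'
from h import *
s=arm.get_state();print(s["t"],s["eef_pos"],s["force"])
im=arm.grab_frame("top")[:,:,::-1]; cv2.imwrite("pics/top13.png",im); cv2.imwrite("pics/top13z.png",cv2.resize(im[150:300,320:480],None,fx=5,fy=4))
im=arm.grab_frame("scene")[:,:,::-1]; cv2.imwrite("pics/scene13.png",im)
im=arm.grab_frame("wrist")[:,:,::-1]; cv2.imwrite("pics/wrist13.png",im)
E
```

```text
12.1167 [ 0.40864614 -0.15149055  0.21112292] [ 0.16049265 -0.15430749 -0.337682  ]
```

View pics/top13z.png

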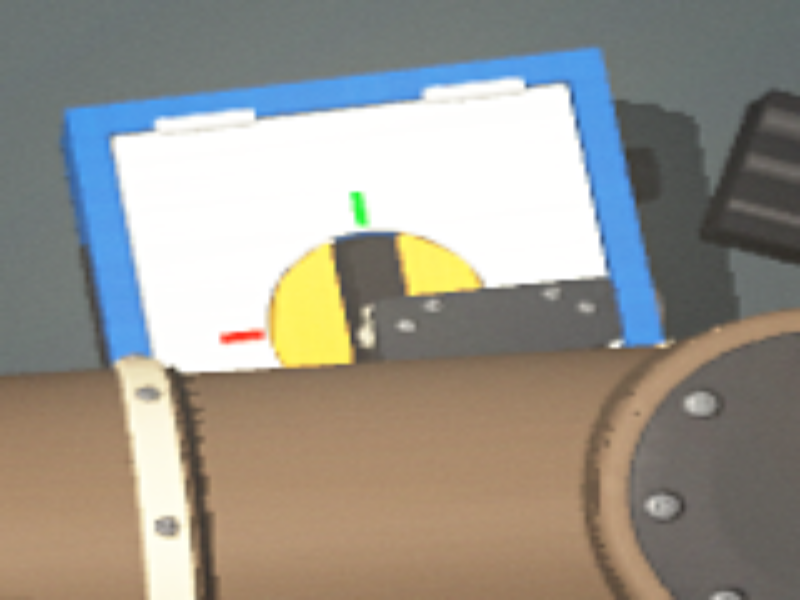

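View pics/scene13.png

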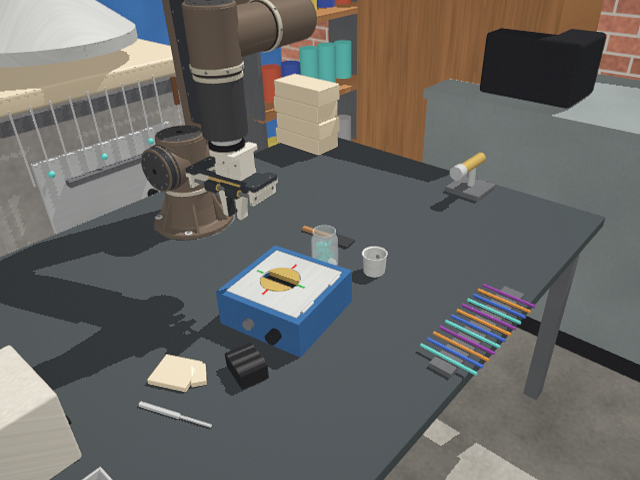

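View pics/wrist13.png

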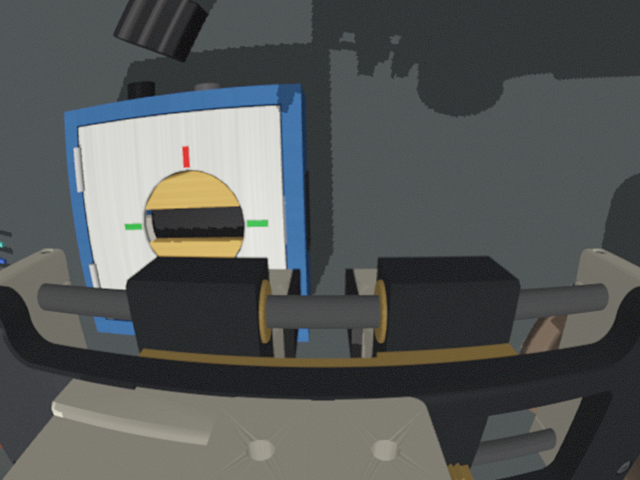

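```bash
python3 - <<'E'
from h import *
cm=arm.camera_model("wrist")
im=cv2.imread("pics/wrist13.png");cv2.imwrite("pics/wz13.png",cv2.resize(im[150:270,110:280],None,fx=4.5,fy=4.5))
im=cv2.imread("pics/scene12.png");
def bx(P): c,s=np.cos(TH),np.sin(TH);d=P[:2]-C;return np.array([c*d[0]+s*d[1],-s*d[0]+c*d[1]])
for a,b in (((150,209),(243,207.5)),((150,240),(243,239)),((124,226.5),(268,223))):
    A=bx(onz("wrist",*a,.0905,cm));B=bx(onz("wrist",*b,.0905,cm));d=A-B;print(A.round(4),B.round(4),"ang from box x",np.arctan2(d[1],d[0]))
E
```

```text
[ 0.0218 -0.0135] [-0.0615 -0.0121] ang from box x -0.01777998635478731
[0.0255 0.0139] [-0.0597  0.0142] ang from box x -0.0035743761573180663
[0.0508 0.0012] [-0.0813  0.0012] ang from box x -1.5967456662430653e-05
```

View pics/wz13.png

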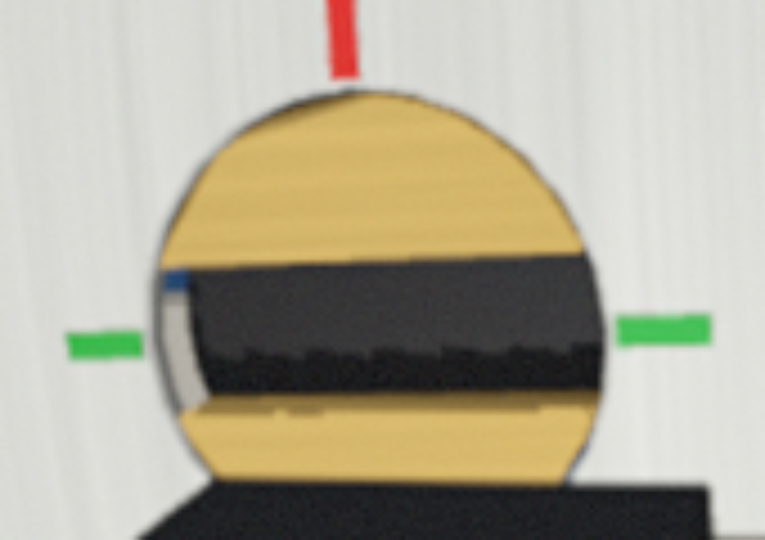

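```bash
python3 - <<'E'
from h import *
a=cv2.imread("pics/scene0.png").astype(int);b=cv2.imread("pics/scene13.png").astype(int)
for nm,(x0,y0,x1,y1) in dict(cup=(360,245,390,278),jar=(312,226,338,248),block=(225,345,270,387),shelf=(145,352,210,392),pick=(135,400,215,430)).items():
    print(nm,np.abs(a-b)[y0:y1,x0:x1].mean().round(2))
cm=arm.camera_model("wrist")
for p,q in (((146,210),(240,206.2)),((151.1,241.6),(242.9,239.1))):
    d=(onz("wrist",*p,.0905,cm)-onz("wrist",*q,.0905,cm)); print("slot vs box x",np.arctan2(d[1],d[0])-TH)
print(arm.get_state()["t"],arm.job_done())
E
```

```text
cup 2.35
jar 2.82
block 1.99
shelf 2.98
pick 1.99
slot vs box x 0.004402938408491236
slot vs box x 0.012728535601780555
the job is handed in; nothing more can be done
12.2667 None
```

The hatch is shut and locked, and I handed the job in at t = 12.3 s. I pushed the hatch down with the closed fingertips until it stopped hard (about 19 N), with its top flush in the picture. Then I set both fingertips in the slot, 20 mm apart, and turned clockwise until the moment jumped to about 1.7 N m at the stop. I backed off the twist, lifted out and moved the hand clear towards the robot.

**Last checks:**
- **Slot:** it lines up with the green marks to within about 0.01 rad in the wrist picture.
- **Hatch:** it looks flush in the scene and top views. I did not pull on it to test the lock.
- **Other things:** the scene picture shows no change for the jar, cup, block, shelf fragment or pick. I checked the paddle only by eye, and it looks unmoved.
- **Hand:** the force reading is near zero, and the hand stands about 0.11 m back from the fastener, above the box.

**One disagreement:** the brief says the fingertips stand 11 mm ahead of the TCP. The pictures and the hard stop on the hatch both showed them 8 to 11 mm behind the reported TCP. I noticed this after first contact, while the hatch was still mostly open, and used the measured offset from then on.

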